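# Index the carving jig to its third stop and hold it

## Robot

A 7-joint arm with a two-finger parallel gripper is mounted at the origin on the work surface. World frame = base frame: x ahead of the robot, y to its left, z up, the work surface at z = 0. Lengths are in m, angles in degrees, forces in N, time in s.
With the tool pointing down it reaches from about 0.425 to 0.95 m from the base axis. Payload 16.7 kg.
Tool frame: the origin (TCP) lies between the finger pads; the fingertips stand 14 mm ahead of it and the grasp point (between the pads) lies 5 mm behind it; z points along the fingers, y is the line along which they close (so a half turn about z gives the same grasp; the last joint's range is limited). The gripper opens to 94 mm and grips with 3 to 60 N. Pads are 16 mm wide; open, the fingers measure 119 mm over their backs; the gripper's body (75 mm by 177 mm) begins 78 mm behind the grasp point.
Start: joints at [54.746, 24.414, 4.234, 92.017, -1.954, 63.644, -3.845], TCP at [0.303, -0.603, 0.219] pointing down, gripper open.
Joint ranges: [-163.25, 163.25], [-28.42, 122.38], [-70.27, 78.77], [12.13, 141.07], [-58.53, 238.53], [9.26, 117.41], [-156.51, 156.51]. Speed limits (degrees/s): [108.29, 108.29, 136.94, 136.94, 172.46, 172.46, 172.46].

## Interface

Orientations are given as a 3x3 rotation matrix whose columns are the frame's x, y, z axes.
In Python, from cell import state, grab_frame, calibration, sign_off gives the robot as it stands.
- The arm moves only by the shell command python3 -m crank 'ROWS' [FORCE]. ROWS is text: rows parted by semicolons, each of 7 numbers parted by spaces: the shift along the world's x, y, z scaled (see below), then the turn, a rotation vector about the world's x, y, z scaled (see below), then the gripper's target within -1 to 1 (shut at 1, half-way at 0, fully open at -1). A call has 1 to 8 rows; each row shifts and turns the commanded pose from where the row before left it; what a row does not reach is not made up. The controller multiplies each number of a shift by 0.4 m and each number of a turn by 180 degrees. A row lasts 1/12 s, in which the tool goes at most 41.7 mm and 7.16 degrees, less where a joint would pass 70% of its speed; a pose out of reach is approached as far as the arm can. A call with a number of a shift or a turn outside -1 to 1 is refused whole. A call with a gripper value outside its range is refused whole. The fingers move at their own pace and stop on an object; FORCE is the grip in N (left out, the last holds). Time passes only in rows, so rows that do not move let the fingers close. It gives the time, the measured TCP pose, the force, the opening and the grip force at its end, in the units of the state.
- state(): the state, without advancing time (a new reading comes with each control period).
- grab_frame(name): name is "scene" or "top"; returns the picture (400x640x3 uint8, blue, green, red); there is no depth.
- calibration(name): a dict with "camera_matrix" (3x3 intrinsics, pixels), "extrinsics" (4x4, takes a point from camera to world coordinates). Camera axes: x right, y up, looking along -z (the intrinsics and any distortion apply to the point x, -y, -z); pixel columns grow to the right and rows downward; lengths in m; the calibration is good to about 2 mm. A picture is of the moment at which its call begins. calibration takes no time and is no camera call.
- sign_off(): hands the job in; it is judged then, once.
The state is a dict: "t": time; "joint_positions": joint angles; "joint_vel": joint speeds; "joint_efforts": joint torques, N m; "tcp_pos": TCP position; "ee_rot": TCP orientation; "ft_force": force on the tool from outside, world axes, zero at the start; "wrist_torque": the same for the moment, N m; "grip_width": finger opening in m; "grasp_force": force on a finger pad.
Only numpy, scipy, OpenCV 4.12 (cv2) and the standard library are available. Lean on these libraries where they do the work, as an engineer would, in place of code of your own. Each camera call takes 0.05 s, during which the arm holds its last target. There are 200 camera calls.

## Task

Swing the guide arm of the carving jig to either side until no part of it is over the round wooden blank, then grip the black wing knob on top of the blank and turn it clockwise (seen from above), feeling the clicks, to the third stop from home. Do not run past the third stop, leave the things lying round the jig where they are, and finish while still gripping the knob seated in that stop: do not let go.

Things in the scene. Friction and masses are not known exactly. Their poses are not given: they have to be found in the camera images.
- jig: Fixed plywood base board of the carving jig, 300 x 200 x 18 mm, on the bench. Origin: on the bench surface, straight below the turntable axis; z up. The board reaches from x = -90 to +210 mm and y = -100 to +100 mm of this frame.
- home_stud (a point): Wide steel stud (13 mm) on the board, 83 mm from the turntable axis towards the jig's -x, top 21 mm above the bench: the home mark. Seven narrow studs (7 mm) follow clockwise on the same circle every 22.5 degrees, one per stop.
- pointer_tip (a point): Tip of a short steel pointer on the turntable's rim, 76 mm from the axis, 26 mm above the bench. It turns with the knob and points at the home stud at home, at the third narrow stud in the third stop.
- blank_top (a point): Centre of the top of the light wooden round blank on the turntable, 120 mm diameter, on the turntable axis 52 mm above the bench, with 16 dark petals. Blank, turntable and wing knob turn as one.
- turntable (a joint): Angle of turntable, blank and wing knob, rad, growing clockwise from above; starts at 0 (home, an end stop). Spring detents click every 22.5 degrees = 0.3927 rad: stops at 0.393, 0.785, 1.178 (the third), 1.571 and on to 2.749. Resists with up to 0.1 N m (most a quarter of the way) before half-way to the next stop, then pulls on into it; let go, it settles in the nearest stop to about 0.03 rad.
- wing_knob: Black wing knob on top of the blank, on the axis. Upright bar 46 mm long (its x axis), 14 mm thick (y axis), 34 mm tall, on a 40 mm round steel flange 6 mm thick. Origin: on the axis at the blank's top, 52 mm above the bench; the bar stands 6 to 40 mm above it. At home its x axis is the jig's x axis; a white line on top marks its -x end. Grip it across its thickness from above.
- pivot_post (a point): Axis of the guide arm's vertical pivot post, at the arm's top 114 mm above the bench; 160 mm from the turntable axis towards the jig's +x. The pivot boss is 38 mm in diameter and ends 116 mm above the bench.
- guide_arm (a joint): Swing angle of the guide arm about its pivot, rad, -1.7 to 1.7, growing anticlockwise from above. At 0 the arm lies over the wing knob, pointing to the jig's -x; it starts within 0.25 of that. Beyond 0.5 either way no part is over the blank; from 1.2 a gripper has room over the knob. It stays where it is left (0.12 N m friction). Both sides are equally good.
- guide_bush (a point): Centre of the steel guide bush at the guide arm's end, at the level of the arm's top, 114 mm above the bench; 38 mm diameter, 165 mm from the pivot axis, its underside 100 mm above the bench (8 mm over the knob). The arm is a flat aluminium bar 28 mm wide and 10 mm thick.
- swing_handle: Upright round dark wooden handle fixed on top of the guide arm, 125 mm from the pivot axis, 22 mm diameter, 50 mm tall. Origin: centre of its foot, on the arm's top 114 mm above the bench; it ends 164 mm above the bench. z up, x along the arm towards the pivot.
- mould: Loose dark wooden mould board, 240 x 65 x 30 mm, with three round patterns, lying beside the jig; to be left alone. Origin: centre of its underside, x along its length.
- oil_bottle: Loose amber glass dropper bottle, 32 mm diameter, 82 mm tall, standing beside the jig; to be left alone. Origin: centre of its underside.
- chisel: Loose wood chisel, 206 mm long, 24 mm thick, lying beside the jig with its light wooden handle to its -x; to be left alone. Origin: under the middle, on the bench.
- carton: Loose small cardboard box, 50 x 110 x 35 mm, lying beyond the jig; to be left alone. Origin: centre of its underside.

How it is judged:
By the outcome, as a careful person would: the job done as asked, in the order asked, and still so for the second after the job is handed in, while the arm keeps its last pose, push and grip.
It also fails if it takes over 58 s, if anything falls off the work surface, if the arm or the gripper's body presses on something with over 40 N, if the wrist force passes 120 N, or if a joint passes its speed limit or range.

## Working session

There is one attempt and no reset: what is moved stays moved. The work goes in short steps, Python scripts to look and compute and a shell command to move; the robot and the scene stay as the last step left them, time stands still between calls to the robot, and variables do not carry over. Pictures are saved under pics/ and viewed, at most 10 in all, crops included, and the job is handed in when it is done.

```bash
mkdir -p pics
python3 - <<'E'
from cell import *
import cv2,numpy as np
np.set_printoptions(precision=4,suppress=True)
for n in("scene","top"):
    cv2.imwrite(f"pics/{n}0.png",grab_frame(n)); c=calibration(n); print(n,{k:np.array(v) if not isinstance(v,str) else v for k,v in c.items()})
s=state();print(s)
E
```

```text
scene {'camera_matrix': array([[480.5785,   0.    , 325.305 ],
       [  0.    , 480.5785, 201.4046],
       [  0.    ,   0.    ,   1.    ]]), 'extrinsics': array([[ 0.2298, -0.5035,  0.8329,  1.5353],
       [ 0.9732,  0.1281, -0.191 , -0.168 ],
       [-0.0105,  0.8544,  0.5195,  0.7107],
       [ 0.    ,  0.    ,  0.    ,  1.    ]])}
top {'camera_matrix': array([[403.9864,   0.    , 314.2667],
       [  0.    , 403.9864, 204.7684],
       [  0.    ,   0.    ,   1.    ]]), 'extrinsics': array([[ 0.0242,  0.9879, -0.1534,  0.4604],
       [-0.9993,  0.0282,  0.0237,  0.037 ],
       [ 0.0277,  0.1527,  0.9879,  0.9076],
       [ 0.    ,  0.    ,  0.    ,  1.    ]])}
{'t': 0.1, 'joint_positions': array([54.7462, 24.4464,  4.2314, 92.0471, -1.9526, 63.6435, -3.8454]), 'joint_vel': array([-0.0665, -0.1344,  0.0674, -0.0768, -0.0975,  0.0448,  0.0078]), 'joint_efforts': array([  0.0095, -93.745 ,   3.6771, -45.5041,  -0.0486,   0.0168,
         0.0001]), 'tcp_pos': array([ 0.303 , -0.6028,  0.2189]), 'ee_rot': array([[ 0.8935,  0.4491, -0.0006],
       [ 0.4491, -0.8935,  0.001 ],
       [-0.0001, -0.0011, -1.    ]]), 'ft_force': array([-0.0952,  0.4461,  0.0927]), 'wrist_torque': array([-0.0471, -0.0184,  0.003 ]), 'grasp_force': 0.0, 'grip_width': 0.09405496573532295}
```

View pics/scene0.png

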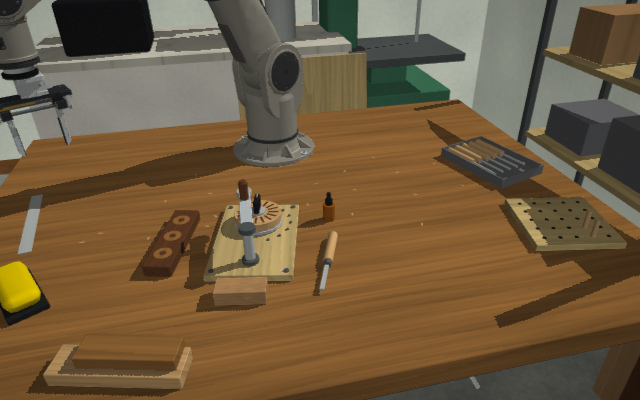

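View pics/top0.png

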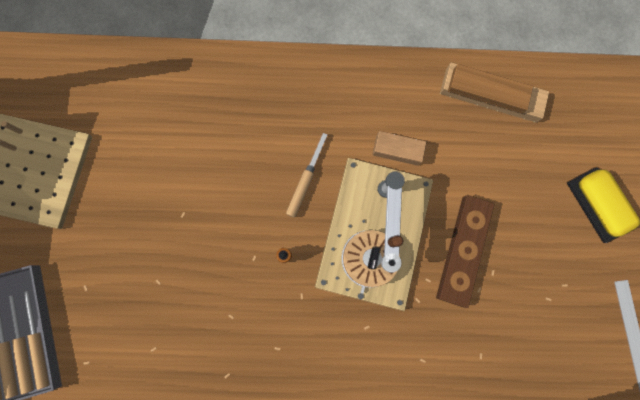

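The top view shows the jig with board corners near (347,158), (432,180), (406,310) and (317,288). The pivot is at about (395,181), the bush at (392,262), the handle at (395,241) and the knob at (375,258). I'll enlarge it and measure.

```bash
cat > h.py <<'E'
from cell import *
import cv2,numpy as np
np.set_printoptions(precision=4,suppress=True)
def px2w(n,u,v,z):
    c=calibration(n);K=np.array(c["camera_matrix"]);E=np.array(c["extrinsics"])
    d=np.linalg.inv(K)@[u,v,1];d=E[:3,:3]@(d*[1,-1,-1]);o=E[:3,3]
    return o+d*(z-o[2])/d[2]
def w2px(n,p):
    c=calibration(n);K=np.array(c["camera_matrix"]);E=np.array(c["extrinsics"])
    q=E[:3,:3].T@(np.array(p)-E[:3,3])*[1,-1,-1];q=K@q;return q[:2]/q[2]
E
python3 - <<'E'
from h import *
im=cv2.imread("pics/top0.png")
cv2.imwrite("pics/topc.png",cv2.resize(im[150:320,270:510],None,fx=3.3,fy=3.3,interpolation=cv2.INTER_CUBIC))
g=cv2.cvtColor(im,cv2.COLOR_BGR2HSV)
m=cv2.inRange(g,(14,40,120),(30,150,255));m[:150]=0;m[320:]=0;m[:,:305]=0;m[:,440:]=0
cs=max(cv2.findContours(cv2.morphologyEx(m,cv2.MORPH_CLOSE,np.ones((5,5))),0,2)[0],key=cv2.contourArea)
r=cv2.minAreaRect(cs);b=cv2.boxPoints(r);print(r)
W=np.array([px2w("top",*p,0.018) for p in b]);print(W,[np.linalg.norm(W[i]-W[i-1]) for i in range(4)])
for nm,u,v,z in [("pivot",395,181,.116),("bush",392,262,.114),("knob",375,258,.092),("blank",371,258,.052)]:print(nm,px2w("top",u,v,z))
E
```

```text
((372.0, 234.5), (169.0, 134.0), 90.0)
[[ 0.724   0.0398  0.018 ]
 [ 0.734  -0.2677  0.018 ]
 [ 0.3574 -0.259   0.018 ]
 [ 0.3514  0.0295  0.018 ]] [np.float64(0.3727997286078519), np.float64(0.30773547923108363), np.float64(0.3767319584182674), np.float64(0.2885132196477541)]
pivot [ 0.6364 -0.1433  0.116 ]
bush [ 0.4748 -0.1368  0.114 ]
knob [ 0.4823 -0.1073  0.092 ]
blank [ 0.4831 -0.1059  0.052 ]
```

View pics/topc.png

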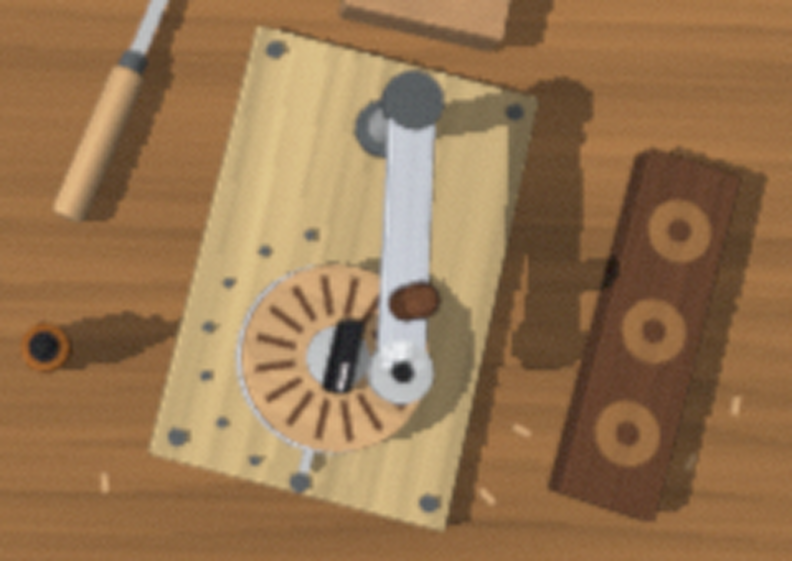

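The crop is at 3.3x. It shows the home stud at (300,482), the narrow studs on an arc from (255,461) to (311,235), the boss at (414,100), the bush at (402,372), the handle top at about (415,300), and the mould at the right.

Run:
```python
from h import *
from scipy.optimize import least_squares
C=lambda p,z:px2w("top",270+(p[0]+.5)/3.3-.5,150+(p[1]+.5)/3.3-.5,z)
S=np.array([C(p,.021) for p in [(300,482),(255,461),(222,423),(207,376),(209,327),(229,283),(265,251),(311,235)]])
f=lambda q:np.r_[[S[i,:2]-q[:2]+.083*np.array([np.cos(q[2]-i*np.pi/8),np.sin(q[2]-i*np.pi/8)]) for i in range(8)]].ravel()
r=least_squares(f,[.48,-.1,0]);q=r.x;print("axis,yaw",q,np.degrees(q[2]),"resid mm",1e3*np.abs(r.fun).max())
B=np.array([C(p,.018)[:2] for p in [(258,27),(537,97),(445,530),(150,455)]])
ex=np.array([np.cos(q[2]),np.sin(q[2])]);ey=np.array([-ex[1],ex[0]])
print("corners jig",(B-q[:2])@np.array([ex,ey]).T)
pv=C((414,100),.116)[:2];bu=C((402,372),.114)[:2];pe=q[:2]+.16*ex
print("pivot",pv,"expected",pe,"bush",bu,np.linalg.norm(bu-pv),"handle top",C((415,297),.164))
d=bu-pe;th=np.arctan2(d[1],d[0]);a=th-q[2]-np.pi;a=(a+np.pi)%(2*np.pi)-np.pi;print("arm angle",a, "handle",pe+.125*d/np.linalg.norm(d))
for k in np.arange(a,1.6,.15):print(k.round(2),pe-.125*np.array([np.cos(q[2]+k),np.sin(q[2]+k)]))
k1=C((355,322),.092);k2=C((333,390),.092);print("knob top mid",(k1+k2)/2,np.degrees(np.arctan2(*(k1-k2)[1::-1])))
for nm in [("handle",[*(pe+.125*d/np.linalg.norm(d)),.164])]:print(w2px("scene",nm[1]))
```

```text
axis,yaw [ 0.4831 -0.108  -0.2325] -13.32190627610662 resid mm 0.6891008211773741
corners jig [[ 0.2081  0.1006]
 [ 0.2103 -0.0971]
 [-0.0884 -0.0994]
 [-0.0907  0.0993]]
pivot [ 0.6386 -0.1435] expected [ 0.6388 -0.1449] bush [ 0.474  -0.1358] 0.1647446581476288 handle top [ 0.5149 -0.1324  0.164 ]
arm angle 0.17721444263658626 handle [ 0.514 -0.138]
0.18 [ 0.514 -0.138]
0.33 [ 0.5143 -0.1567]
0.48 [ 0.5175 -0.1752]
0.63 [ 0.5234 -0.193 ]
0.78 [ 0.5319 -0.2097]
0.93 [ 0.5427 -0.2249]
1.08 [ 0.5558 -0.2384]
1.23 [ 0.5707 -0.2497]
1.38 [ 0.5871 -0.2587]
1.53 [ 0.6047 -0.2652]
knob top mid [ 0.4832 -0.1051  0.092 ] -17.911731614795535
[241.1338 179.897 ]
```

```bash
python3 -m crank '0.04 0.09 0 0 0 0 -1;0.04 0.09 0 0 0 0 -1;0.04 0.09 0 0 0 0 -1;0.04 0.09 0 0 0 0 -1;0.04 0.09 0 0 0 0 -1;0.04 0.09 0 0 0 0 -1;0.04 0.09 0 0 0 0 -1;0.04 0.09 0 0 0 0 -1' 8; python3 -m crank '0.04 0.09 0 0 0 0 -1;0.04 0.09 0 0 0 0 -1;0.04 0.09 0 0 0 0 -1;0.04 0.09 0 0 0 0 -1;0.04 0.09 0 0 0 0 -1;0 0 0 0 0 0 -1;0 0 0 0 0 0 -1'
```

```text
t: 0.77
tcp_pos: [0.4313, -0.3132, 0.2194]
ee_rot: [[0.894, 0.449, -0.0], [0.449, -0.894, 0.0], [-0.0, -0.0, -1.0]]
ft_force: [1.0, -0.5, 0.3]
grip_width: 0.094
grasp_force: 0.0
t: 1.35
tcp_pos: [0.5117, -0.1328, 0.2192]
ee_rot: [[0.892, 0.453, -0.0], [0.453, -0.892, 0.001], [-0.0, -0.001, -1.0]]
ft_force: [-0.3, -0.0, -0.2]
grip_width: 0.094
grasp_force: 0.0
```

```bash
python3 -m crank '0.005 -0.0125 -0.05 0 0 0 -1;0 0 -0.05 0 0 0 -1;0 0 -0.05 0 0 0 -1;0 0 -0.045 0 0 0 -1;0 0 0 0 0 0 0.6;0 0 0 0 0 0 0.6;0 0 0 0 0 0 0.6;0 0 0 0 0 0 0.6' 8; python3 -m crank '0 0 0 0 0 0 0.6;0 0 0 0 0 0 0.6;0 0 0 0 0 0 0.6;0 0 0 0 0 0 0.6'
python3 - <<'E'
from h import *
im=grab_frame("scene")
cv2.imwrite("pics/s1.png",cv2.resize(im[100:310,130:350],None,fx=2.7,fy=2.7))
E
```

```text
t: 2.02
tcp_pos: [0.5137, -0.1406, 0.1427]
ee_rot: [[0.894, 0.448, 0.002], [0.448, -0.894, -0.0], [0.001, 0.001, -1.0]]
ft_force: [0.0, 0.7, 0.8]
grip_width: 0.0708
grasp_force: 0.0
t: 2.35
tcp_pos: [0.5133, -0.1401, 0.1418]
ee_rot: [[0.893, 0.449, 0.0], [0.449, -0.893, -0.0], [0.0, 0.0, -1.0]]
ft_force: [-1.3, 0.3, 0.5]
grip_width: 0.0441
grasp_force: 0.0
```

View pics/s1.png

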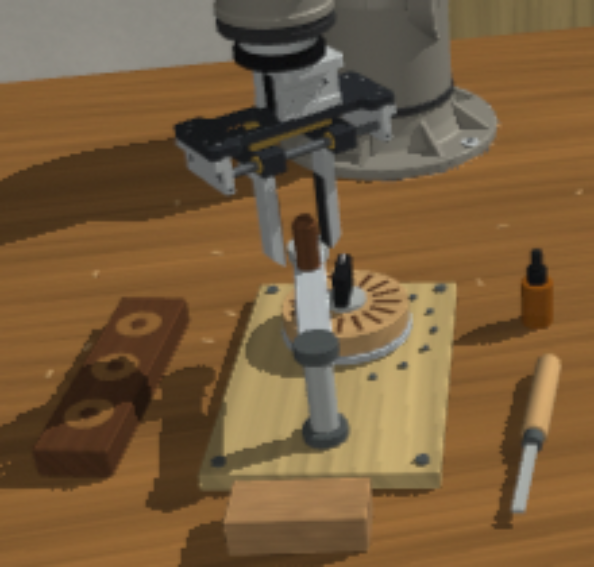

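The fingers straddle the handle, at crop (305,240), and are clear of the arm. I'll close them now.

```bash
python3 -m crank '0 0 0 0 0 0 0.8;0 0 0 0 0 0 0.8;0 0 0 0 0 0 0.8;0 0 0 0 0 0 0.8;0 0 0 0 0 0 0.8;0 0 0 0 0 0 0.8;0 0 0 0 0 0 0.8;0 0 0 0 0 0 0.8' 8
```

```text
t: 3.07
tcp_pos: [0.5128, -0.14, 0.1414]
ee_rot: [[0.893, 0.449, -0.001], [0.449, -0.893, 0.0], [-0.0, -0.0, -1.0]]
ft_force: [-3.7, 1.3, 0.5]
grip_width: 0.0216
grasp_force: 8.0
```

```bash
python3 -m crank '0.0015 -0.021 0 0 0 0 0.8;0.0015 -0.021 0 0 0 0 0.8;0.004 -0.023 0 0 0 0 0.8;0.004 -0.023 0 0 0 0 0.8;0.0075 -0.022 0 0 0 0 0.8;0.0075 -0.022 0 0 0 0 0.8;0.0105 -0.021 0 0 0 0 0.8;0.0105 -0.021 0 0 0 0 0.8'
```

```text
t: 3.73
tcp_pos: [0.5325, -0.2106, 0.1415]
ee_rot: [[0.894, 0.449, 0.0], [0.449, -0.894, -0.0], [0.0, 0.0, -1.0]]
ft_force: [-2.8, 1.3, 0.1]
grip_width: 0.0219
grasp_force: 8.0
```

```bash
python3 -m crank '0.0135 -0.019 0 0 0 0 0.8;0.0135 -0.019 0 0 0 0 0.8;0.0165 -0.017 0 0 0 0 0.8;0.0165 -0.017 0 0 0 0 0.8;0.0185 -0.014 0 0 0 0 0.8;0.0185 -0.014 0 0 0 0 0.8;0.0205 -0.011 0 0 0 0 0.8;0.0205 -0.011 0 0 0 0 0.8'; python3 -m crank '0.02 -0.007 0 0 0 0 0.8;0 0 0 0 0 0 0.8;0 0 0 0 0 0 0;0 0 0 0 0 0 0;0 0 0 0 0 0 0;0 0 0 0 0 0 0'
```

```text
t: 4.4
tcp_pos: [0.5881, -0.2588, 0.1415]
ee_rot: [[0.893, 0.449, 0.0], [0.449, -0.893, 0.0], [0.0, 0.0, -1.0]]
ft_force: [-2.8, 1.3, 2.7]
grip_width: 0.0215
grasp_force: 8.0
t: 4.9
tcp_pos: [0.5949, -0.2611, 0.1415]
ee_rot: [[0.893, 0.449, -0.0], [0.449, -0.893, 0.0], [-0.0, -0.0, -1.0]]
ft_force: [-0.0, -0.3, 0.1]
grip_width: 0.0446
grasp_force: 0.0
```

```bash
python3 -m crank '0 0 0.05 0 0 0 0;0 0 0.05 0 0 0 0;0 0 0.05 0 0 0 0;0 0 0.05 0 0 0 0;-0.03 0.04 0 0 0 0.038 0;-0.03 0.04 0 0 0 0.038 0;-0.03 0.04 0 0 0 0.038 0;-0.03 0.04 0 0 0 0.038 0'; python3 -m crank '-0.03 0.04 0 0 0 0.038 0;-0.03 0.04 0 0 0 0.038 0;-0.03 0.04 0 0 0 0.038 0;-0.03 0.04 0 0 0 0.038 0;-0.03 0.04 0 0 0 0.038 0;0 0 0 0 0 0.038 0;0 0 0 0 0 0.038 0;0 0 0 0 0 0.038 0'; python3 -m crank '0 0 0 0 0 0.038 0;0 0 0 0 0 0.038 0;0 0 0 0 0 0.038 0;0 0 0 0 0 0.038 0;0 0 0 0 0 0.038 0;0 0 0 0 0 0.038 0;0 0 0 0 0 0.038 0;0 0 0 0 0 0 0'
python3 - <<'E'
from h import *
s=state();R=np.array(s["ee_rot"]);y=np.degrees(np.arctan2(R[1,1],R[0,1]))
print(s["joint_positions"],s["t"],"y az",y,"turn",(76.7-y)/180,"shift",(np.array([.4831,-.108,.077])-s["tcp_pos"])/.4)
a=grab_frame("top");b=grab_frame("scene");cv2.imwrite("pics/t2f.png",a)
cv2.imwrite("pics/s2.png",np.hstack([cv2.resize(a[140:330,270:470],(400,380)),cv2.resize(b[110:300,150:350],(400,380))]))
E
```

```text
t: 5.57
tcp_pos: [0.5463, -0.1965, 0.2216]
ee_rot: [[0.582, 0.813, 0.0], [0.813, -0.582, -0.0], [-0.0, 0.0, -1.0]]
ft_force: [0.6, -0.3, -0.4]
grip_width: 0.0469
grasp_force: 0.0
t: 6.23
tcp_pos: [0.4868, -0.117, 0.2218]
ee_rot: [[-0.328, 0.945, 0.001], [0.945, 0.328, -0.001], [-0.001, 0.0, -1.0]]
ft_force: [0.2, -0.4, -0.6]
grip_width: 0.047
grasp_force: 0.0
t: 6.9
tcp_pos: [0.4869, -0.1173, 0.2216]
ee_rot: [[-0.921, 0.391, 0.0], [0.391, 0.921, -0.0], [-0.0, -0.0, -1.0]]
ft_force: [-0.8, 0.2, -0.8]
grip_width: 0.0472
grasp_force: 0.0
[ 33.2269  10.099  -29.9861 112.3097   5.8834  59.0462  67.5995] 6.9 y az 67.00613029079891 turn 0.053854831717783866 shift [-0.0096  0.0232 -0.3614]
```

View pics/s2.png

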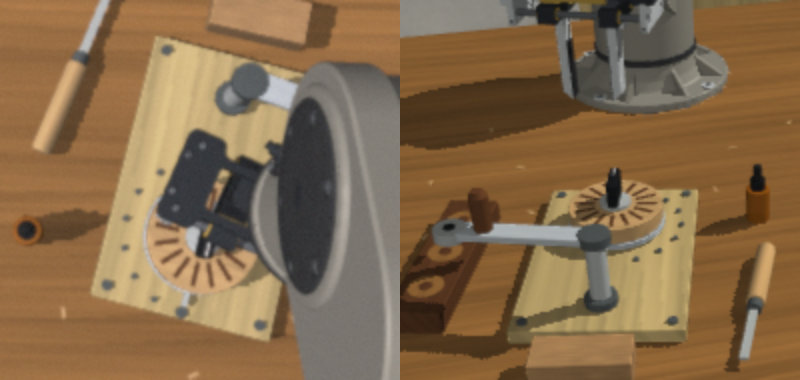

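The arm is swung clear to about 1.45 rad, left of the pivot in the scene crop. The knob is still at home and the gripper is above it. Next I'll align and go down.

```bash
python3 -m crank '-0.005 0.0116 0 0 0 0.027 0;-0.005 0.0116 0 0 0 0.027 0;0 0 -0.07 0 0 0 0;0 0 -0.07 0 0 0 0;0 0 -0.07 0 0 0 0;0 0 -0.06 0 0 0 0;0 0 0 0 0 0 0;0 0 0 0 0 0 0'
python3 - <<'E'
from h import *
s=state();R=np.array(s["ee_rot"]);y=np.degrees(np.arctan2(R[1,1],R[0,1]))
print(s["t"],"y az",y,"shift",(np.array([.4831,-.108,.077])-s["tcp_pos"])/.4)
b=grab_frame("scene")
cv2.imwrite("pics/s3.png",cv2.resize(b[150:270,190:330],None,fx=4,fy=4))
E
```

```text
t: 7.67
tcp_pos: [0.4826, -0.1077, 0.1132]
ee_rot: [[-0.971, 0.238, -0.002], [0.238, 0.971, 0.001], [0.002, 0.0, -1.0]]
ft_force: [0.2, -0.2, -0.2]
grip_width: 0.0472
grasp_force: 0.0
7.6667 y az 76.23043248717184 shift [ 0.0012 -0.0009 -0.0905]
```

View pics/s3.png

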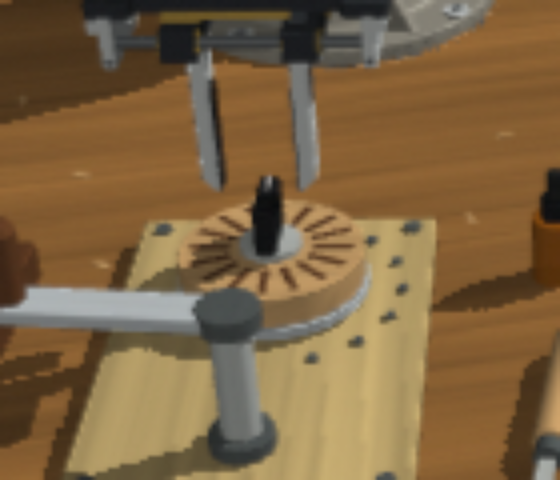

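The fingers straddle the bar symmetrically, which stands at about (268,215). Going down and gripping.

```bash
python3 -m crank '0.001 -0.001 -0.03 0 0 0.0025 0;0 0 -0.03 0 0 0 0;0 0 -0.03 0 0 0 0;0 0 0 0 0 0 1;0 0 0 0 0 0 1;0 0 0 0 0 0 1;0 0 0 0 0 0 1;0 0 0 0 0 0 1' 30; python3 -m crank '0 0 0 0 0 0 1;0 0 0 0 0 0 1;0 0 0 0 0 0 1;0 0 0 0 0 0 1'; python3 -c "
from cell import *
s=state();print(s['wrist_torque'],s['joint_positions'])"
```

```text
t: 8.38
tcp_pos: [0.4839, -0.1082, 0.0779]
ee_rot: [[-0.974, 0.228, 0.001], [0.228, 0.974, 0.0], [-0.001, 0.0, -1.0]]
ft_force: [5.2, 26.4, -1.9]
grip_width: 0.0174
grasp_force: 14.6
t: 8.72
tcp_pos: [0.4843, -0.1065, 0.0779]
ee_rot: [[-0.974, 0.227, 0.001], [0.227, 0.974, 0.002], [-0.001, 0.002, -1.0]]
ft_force: [2.9, 11.6, -1.5]
grip_width: 0.0137
grasp_force: 30.0
[ 2.58760906 -0.62861564 -0.10054138] [ 29.71291846  20.96858541 -29.0097305  120.3732528   14.8839467
  41.98709316  68.07416609]
```

```bash
python3 -m crank '0.001 0.004 0 0 0 0 1;0 0 0 0 0 0 1;0 0 0 0 0 0 1;0 0 0 0 0 0 1'; python3 -m crank '0 0 0 0 0 -0.0156 1;0 0 0 0 0 -0.0156 1;0 0 0 0 0 -0.0156 1;0 0 0 0 0 -0.0156 1'
cat > st.py <<'E'
from h import *
s=state();R=np.array(s["ee_rot"]);print("y az",np.degrees(np.arctan2(R[1,1],R[0,1])),"tz",s["wrist_torque"],"j7",s["joint_positions"][6])
E
python3 st.py;  python3 -m crank '0 0 0 0 0 -0.0156 1;0 0 0 0 0 -0.0156 1;0 0 0 0 0 -0.0156 1;0 0 0 0 0 -0.0156 1;0 0 0 0 0 0 1;0 0 0 0 0 0 1;0 0 0 0 0 0 1'; python3 st.py
```

```text
t: 9.05
tcp_pos: [0.4844, -0.1064, 0.0779]
ee_rot: [[-0.974, 0.228, 0.001], [0.228, 0.974, 0.0], [-0.001, 0.0, -1.0]]
ft_force: [-0.5, 3.8, 6.1]
grip_width: 0.0138
grasp_force: 30.0
t: 9.38
tcp_pos: [0.4843, -0.1066, 0.0779]
ee_rot: [[-0.91, 0.415, 0.001], [0.415, 0.91, 0.0], [-0.001, 0.0, -1.0]]
ft_force: [0.3, 3.0, 6.6]
grip_width: 0.0134
grasp_force: 30.0
y az 65.45029650671614 tz [ 0.8788 -0.0441 -0.0309] j7 57.73962416211124
t: 9.97
tcp_pos: [0.4842, -0.1069, 0.0779]
ee_rot: [[-0.812, 0.583, 0.0], [0.583, 0.812, -0.0], [-0.001, 0.0, -1.0]]
ft_force: [-0.3, 3.2, 7.1]
grip_width: 0.0138
grasp_force: 30.0
y az 54.33973850783154 tz [ 0.642  0.055 -0.017] j7 47.82931770256947
```

First stop reached with low torque. On to the second.

```bash
python3 -m crank '0 0 0 0 0 -0.0156 1;0 0 0 0 0 -0.0156 1;0 0 0 0 0 -0.0156 1;0 0 0 0 0 -0.0156 1' ; python3 st.py;  python3 -m crank '0 0 0 0 0 -0.0156 1;0 0 0 0 0 -0.0156 1;0 0 0 0 0 -0.0156 1;0 0 0 0 0 -0.0156 1;0 0 0 0 0 0 1;0 0 0 0 0 0 1;0 0 0 0 0 0 1'; python3 st.py
python3 -m crank '0 0 0 0 0 -0.0156 1;0 0 0 0 0 -0.0156 1' ; python3 st.py; python3 -m crank '0 0 0 0 0 -0.0156 1;0 0 0 0 0 -0.0156 1;0 0 0 0 0 -0.0156 1;0 0 0 0 0 -0.0156 1;0 0 0 0 0 -0.0156 1;0 0 0 0 0 0 1;0 0 0 0 0 0 1;0 0 0 0 0 0 1' ; python3 st.py
```

```text
t: 10.3
tcp_pos: [0.484, -0.1071, 0.0779]
ee_rot: [[-0.682, 0.732, 0.0], [0.732, 0.682, -0.0], [-0.0, -0.0, -1.0]]
ft_force: [-2.8, 1.9, 7.8]
grip_width: 0.014
grasp_force: 30.0
y az 42.962229072372786 tz [0.3442 0.3027 0.0031] j7 37.65841751880962
t: 10.88
tcp_pos: [0.4838, -0.1072, 0.0779]
ee_rot: [[-0.528, 0.849, -0.0], [0.849, 0.528, -0.001], [-0.0, -0.0, -1.0]]
ft_force: [-3.9, 0.5, 8.6]
grip_width: 0.0135
grasp_force: 30.0
y az 31.858884012999898 tz [ 0.1611  0.5692 -0.0342] j7 27.714010238378897
t: 11.05
tcp_pos: [0.4837, -0.1073, 0.0779]
ee_rot: [[-0.44, 0.898, -0.0], [0.898, 0.44, -0.0], [-0.0, -0.0, -1.0]]
ft_force: [-3.7, 0.7, 10.5]
grip_width: 0.0138
grasp_force: 30.0
y az 26.12482207266674 tz [0.1363 0.7958 0.0622] j7 22.57801106588921
t: 11.72
tcp_pos: [0.4834, -0.1074, 0.0779]
ee_rot: [[-0.211, 0.977, -0.001], [0.977, 0.211, -0.001], [-0.0, -0.001, -1.0]]
ft_force: [-6.3, 0.0, 12.6]
grip_width: 0.0137
grasp_force: 30.0
y az 12.192046679745474 tz [-0.0192  1.0844  0.0025] j7 10.073988452926914
```

```bash
python3 -m crank '0 0 0 0 0 -0.0156 1;0 0 0 0 0 0 1;0 0 0 0 0 0 1;0 0 0 0 0 0 1' ; python3 st.py
python3 - <<'E'
from h import *
a=grab_frame("top");b=grab_frame("scene")
cv2.imwrite("pics/s4.png",np.hstack([cv2.resize(a[200:320,300:420],(400,400),interpolation=2),cv2.resize(b[170:290,200:320],(400,400),interpolation=2)]))
t=-.2325+np.pi-3*np.pi/8
for r,z in((.076,.026),(.083,.021)):print((w2px("top",[.4831+r*np.cos(t),-.108+r*np.sin(t),z])-[300,200])*400/120)
E
```

```text
t: 12.05
tcp_pos: [0.4833, -0.1074, 0.0778]
ee_rot: [[-0.163, 0.987, -0.001], [0.987, 0.163, -0.001], [-0.0, -0.001, -1.0]]
ft_force: [-4.8, 0.7, 12.0]
grip_width: 0.014
grasp_force: 30.0
y az 9.38190451336997 tz [0.0121 1.222  0.0238] j7 7.552781052486054
[118.0387 210.2918]
[106.8337 211.835 ]
```

View pics/s4.png

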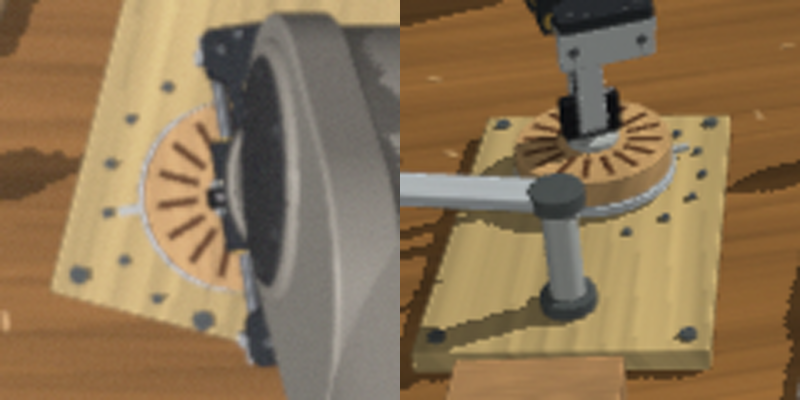

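The pointer at (122,211) aims at the third narrow stud at (108,212), where I predicted it. The knob is still gripped at 30 N with almost no torque, so it is seated.

```bash
python3 -c "
from cell import *
print(sign_off())"
```

```text
the job is handed in; nothing more can be done
None
```

The job is handed in: the guide arm is swung clear to about 1.45 rad, and the wing knob is turned clockwise to the third stop and still gripped at 30 N, with nothing round the jig touched and about 12 s used.

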